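# Wind the length stop to its mark

### The job

Set the length stop of the bench jig: pick up the crank with the yellow knob, fit its square socket fully down over the square shaft on the blue gearbox, and wind it clockwise (seen from above) for the one and a half to two turns it takes until the red pointer on the white stop block stands inside the green band. Leave the crank sitting on the shaft, let go, and leave the crank with the black knob where it lies; turn the shaft only with the crank and do not push the stop block.

Things in the scene. Friction and masses are not known exactly. Their poses are not given: they have to be found in the camera images.
- crank_socket (a point): Centre of the underside of the hub of the aluminium crank (~150 g) with the YELLOW knob, lying flat, knob up: mouth of its 18 mm square through socket. Own z up; own x from hub along arm to knob; x, y parallel to the socket's sides. Hub 38 x 38 mm, 28 high; arm 20 wide, 10 thick, flush with the underside. The crank slips on in any quarter turn, within 15 deg of square; then 20 deg slack each way.
- crank_knob (a point): Centre of the yellow knob, same axes as crank_socket: upright cylinder 23 mm across, 45 tall, 75 mm along x from the hub's centre, 12 to 57 mm above the underside (centre 34.5). It spins on its pin (friction 0.03 N m), so a hand holding it can go round without turning; turned in free air, the crank turns along. Grasp from above, fingers closing across the arm; hold it all through.
- shaft_seat (a point): Foot of the upright steel shaft on the blue gearbox (84 x 84 mm, top at 60 mm) of the fixed jig: on its axis, 64 mm above the bench, on a collar where the hub's underside rests when fully on. Shaft 14 mm square for 22 mm, then a 9 mm round taper; top 31 mm above this point. Own z up; x, y parallel to the square's sides, turning with it. Takes 0.1 N m to turn.
- stop (a joint): Travel (m) of the white stop block (60 x 36 x 30 mm, red pointer) along the jig's rail away from the gearbox: 0.024 per full turn of the shaft, growing clockwise seen from above. Starts at 0 to 0.012. The green band on the white scale is 16 mm wide, its middle at 0.048: pointer inside from 0.040 to 0.056. It stays where it is wound.
- spare_socket (a point): Bystander: the other crank, BLACK knob, same size, shape and axes, but only a 10 mm round hole, too small for the shaft. Centre of its hub's underside. Also on the bench, playing no part: a blue bin 80 mm high, a white end cap 30 mm high and a flat brass strip, all farther out.
There are look-alikes about, which are no part of the job. Leave any turquoise look-alike of the part that bears crank_socket alone.

How it is judged:
By the outcome, as a careful person would: the job done as asked, in the order asked, and still so for the second after the job is handed in, with the robot touching nothing.
It also fails if it takes over 67 s, if anything falls off the work surface, if the arm or the gripper's body presses on something with over 40 N, if the wrist force passes 120 N, or if a joint passes its speed limit or range.

### The arm

A 6-joint arm with a two-finger parallel gripper is mounted at the origin on the work surface. World frame = base frame: x ahead of the robot, y to its left, z up, the work surface at z = 0. Lengths are in m, angles in rad, forces in N, time in s.
With the tool pointing down it reaches from about 0.275 to 0.825 m from the base axis. Payload 4.9 kg.
Tool frame: the origin (TCP) lies on the centre line of the jaws, within the pads' length; the fingertips stand 14 mm ahead of it and the grasp point (between the pads) lies 5 mm behind it; z points along the fingers, y is the direction in which the jaws open and shut (so a half turn about z gives the same grasp; the last joint's range is limited). The gripper opens to 85 mm and grips with 20 to 120 N. Pads are 22 mm wide; open, the fingers measure 114 mm over their backs; the gripper's body (76 mm by 85 mm) begins 54 mm behind the grasp point. The pads swing forward as they close: fully open they stand 13 mm farther back than shut.
Start: joints at [-1.378, 0.326, -0.193, 1.052, 0, 1.437], TCP at [0.177, -0.521, 0.245] pointing down, gripper open.
Joint ranges: [-2.65, 2.65], [-0.97, 1.79], [-1.3, 1.35], [-1.93, 2.1], [-1.47, 1.37], [-3.14, 3.14]. Speed limits (rad/s): [2.57, 2.57, 3.14, 3.14, 3.14, 3.14].

### API

Orientations are given as [roll, pitch, yaw] about the fixed x, y, z axes, in that order (R = Rz(yaw) Ry(pitch) Rx(roll)).
In Python, from workcell import arm, imaging gives the robot as it stands. Calls block until the motion is done:
- arm.reach(position, orientation): joint-space move of the TCP to a pose.
- arm.move_straight(position, orientation=None, vel=0.15, force_limit=None): straight line of the TCP; orientation=None keeps the orientation; vel is the mean speed in m/s. With force_limit (N) it stops when the force on the tool has changed by that much, and returns True; else False.
- arm.move_j(angles): joint-space move.
- arm.grip(opening, squeeze=None): opening from 0.0 (shut) to 1.0 (fully open); squeeze is the grip in N (None keeps the last); returns when the fingers have stopped.
- arm.hold(seconds).
- arm.ik(position, orientation): joint angles nearest the present ones, or None.
- arm.read_state(): the state.
- imaging.read_camera(name): name is "scene" or "side" or "wrist"; returns the picture (420x560x3 uint8, blue, green, red); there is no depth.
- imaging.camera_info(name): a dict with "fov_y" (degrees; the focal length in pixels is half the picture's height over the tangent of half this angle, whatever the lens; pixels are square), "cx", "cy" (the principal point, pixels), "cam_to_world" (4x4, takes a point from camera to world coordinates). Camera axes: x right, y down, z forward; pixel columns grow to the right and rows downward; lengths in m; the calibration is good to about 2 mm. A picture is of the moment at which its call begins: read the wrist's pose just before it. camera_info takes no time and is no camera call; for the wrist camera it gives the pose at the moment of the call.
A pose or a line that the arm cannot do raises arm.IKError and nothing moves.
- arm.finish_job(): hands the job in, once; it reports no verdict.
The state is a dict: "t": time; "q": joint angles; "joint_velocities": joint speeds; "joint_torque": joint torques, N m; "ee_pos": TCP position; "orientation": TCP orientation; "ft_force": force on the tool from outside, world axes, zero at the start; "torque": the same for the moment, N m; "opening": opening from 0.0 (shut) to 1.0 (fully open).
Only numpy, scipy, OpenCV 4.12 (cv2) and the standard library are available. Lean on these libraries where they do the work, as an engineer would, in place of code of your own. Each camera call takes 0.05 s, during which the arm holds its last target. There are 200 camera calls.

## Working session

There is one attempt and no reset: what is moved stays moved. The work goes in short steps, each a Python script; the robot and the scene stay as the last script left them, time stands still between calls to the robot, and variables do not carry over. Pictures are saved under pics/ and viewed, about 8 in all and at most 12, crops included, and the job is handed in when it is done.

```bash
mkdir -p pics; ls
python3 - <<'E'
from workcell import arm, imaging
import cv2, numpy as np
ims=[imaging.read_camera(n) for n in ("scene","side")]
cv2.imwrite("pics/scene0.png",ims[0]);cv2.imwrite("pics/side0.png",ims[1])
for n in ("scene","side","wrist"):
    c=imaging.camera_info(n);print(n,c["fov_y"],c["cx"],c["cy"],np.round(c["cam_to_world"],3).tolist(), [k for k in c])
print(arm.read_state()["t"])
E
```

```text
pics
scene 53.60304916345363 274.6108541192003 210.62204793277004 [[0.358, 0.51, -0.782, 1.268], [0.934, -0.204, 0.294, -0.229], [-0.01, -0.835, -0.549, 0.609], [0.0, 0.0, 0.0, 1.0]] ['fov_y', 'cx', 'cy', 'cam_to_world']
side 47.94548491027407 282.31778150717355 208.84509162854712 [[-0.958, -0.126, 0.256, 0.274], [-0.285, 0.492, -0.823, 0.849], [-0.023, -0.861, -0.507, 0.579], [0.0, 0.0, 0.0, 1.0]] ['fov_y', 'cx', 'cy', 'cam_to_world']
wrist 60.649486393316 275.73040188244016 214.67375498419145 [[0.322, -0.904, -0.283, 0.249], [-0.947, -0.307, -0.094, -0.496], [-0.002, 0.298, -0.954, 0.372], [0.0, 0.0, 0.0, 1.0]] ['fov_y', 'cx', 'cy', 'cam_to_world']
0.1
```

View pics/scene0.png

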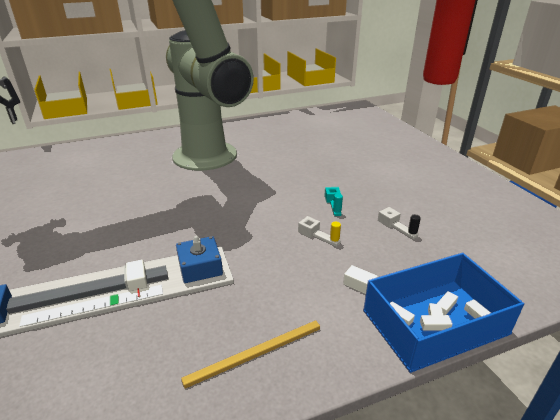

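View pics/side0.png

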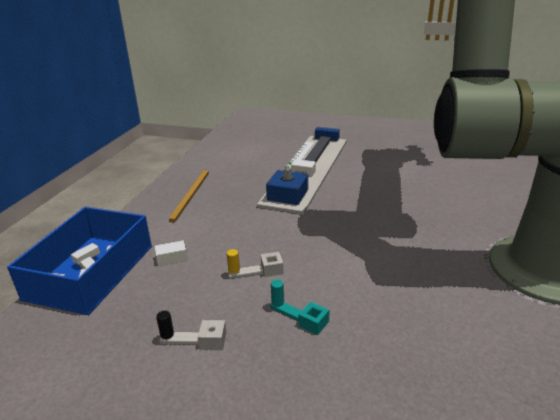

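Scene: yellow-knob crank has its hub at (309,227) and knob at (335,231); side hub (271,264), knob (233,261). The black-knob spare is at scene (390,216)/(414,225) and the turquoise look-alike at (335,200). The yellow one fits the description. The gearbox shaft is at scene (197,243), side (288,172). Next I'll triangulate these and look closer with the wrist camera.

```bash
cat > h.py <<'E'
from workcell import arm, imaging
import cv2, numpy as np
from math import *
def ray(c,u,v):
    f=210/tan(radians(c["fov_y"]/2)); T=np.array(c["cam_to_world"])
    d=T[:3,:3]@np.array([(u-c["cx"])/f,(v-c["cy"])/f,1]); return T[:3,3],d/np.linalg.norm(d)
def onz(c,u,v,z):
    o,d=ray(c,u,v); return o+d*(z-o[2])/d[2]
def tri(*a):
    A=0;b=0
    for c,u,v in a:
        o,d=ray(c,u,v);P=np.eye(3)-np.outer(d,d);A=A+P;b=b+P@o
    x=np.linalg.solve(A,b); return x
def proj(c,p):
    f=210/tan(radians(c["fov_y"]/2)); q=np.linalg.inv(np.array(c["cam_to_world"]))@np.append(p,1)
    return c["cx"]+f*q[0]/q[2],c["cy"]+f*q[1]/q[2]
def shot(name,fn):
    c=imaging.camera_info(name);im=imaging.read_camera(name);cv2.imwrite(fn,im);return c,im
E
python3 - <<'E'
from h import *
s=imaging.camera_info("scene");d=imaging.camera_info("side")
print("hub",onz(s,309,223,.028),onz(d,271,258,.028))
print("knobtop",onz(s,336,223,.057),onz(d,233,252,.057),tri((s,336,223),(d,233,252)))
print("shafttop",onz(s,196.5,236,.095),onz(d,288.5,166,.095))
print(arm.read_state()["orientation"])
w=imaging.camera_info("wrist");T=np.array(w["cam_to_world"]);st=arm.read_state();print(st["ee_pos"])
E
```

```text
hub [0.52255062 0.13945467 0.028     ] [0.51980674 0.14280207 0.028     ]
knobtop [0.58282552 0.17882193 0.057     ] [0.58232736 0.1802117  0.057     ] [0.58250635 0.17927834 0.05649853]
shafttop [ 0.56478215 -0.13833814  0.095     ] [ 0.56142437 -0.13233038  0.095     ]
[-3.14000812e+00 -1.94522314e-04  3.26788868e-01]
[ 0.17645892 -0.52038483  0.24455995]
```

Run:
```python
from h import *
y=radians(32)
for p in ([.555,.16,.2],[.563,-.135,.26]):
    for yy in (y,y+pi,y-pi): print(p,round(yy,2),np.round(q,2) if (q:=arm.ik(p,[pi,0,yy])) is not None else None)
arm.reach([.563,-.135,.26],[pi,0,y]); c,im=shot("wrist","pics/w_shaft.png"); np.save("c_shaft.npy",c,allow_pickle=True)
arm.reach([.555,.16,.2],[pi,0,y]); c,im=shot("wrist","pics/w_crank.png"); np.save("c_crank.npy",c,allow_pickle=True)
print(arm.read_state()["t"])
```

```text
[0.555, 0.16, 0.2] 0.56 [ 0.15  0.41 -0.19  0.97  0.    2.74]
[0.555, 0.16, 0.2] 3.7 [ 0.15  0.41 -0.19  0.97  0.   -0.41]
[0.555, 0.16, 0.2] -2.58 [ 0.15  0.41 -0.19  0.97  0.   -0.41]
[0.563, -0.135, 0.26] 0.56 [-0.36  0.37 -0.09  1.11  0.    2.22]
[0.563, -0.135, 0.26] 3.7 [-0.36  0.37 -0.09  1.11  0.   -0.92]
[0.563, -0.135, 0.26] -2.58 [-0.36  0.37 -0.09  1.11  0.   -0.92]
3.325
```

View pics/w_shaft.png

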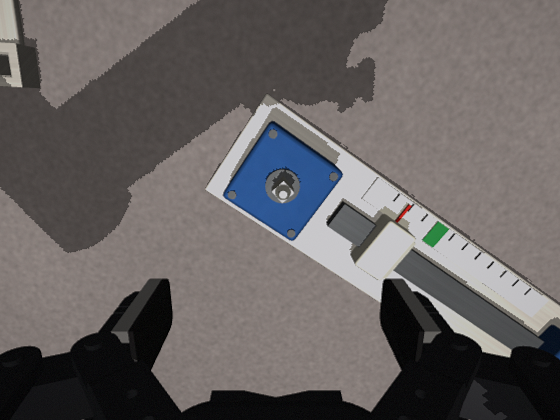

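View pics/w_crank.png

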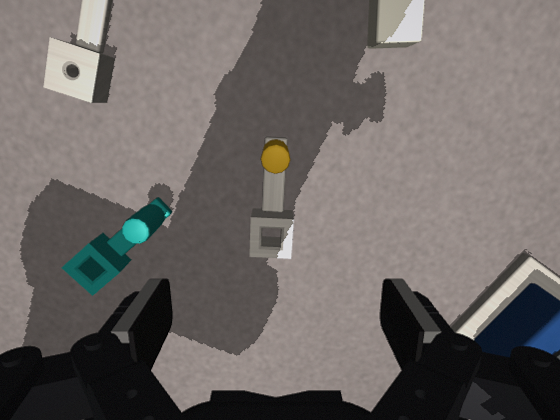

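w_shaft: gearbox with shaft top at (283,190), pointer tip (407,210), green band (435,234). w_crank: yellow knob (276,157), hub with square hole (271,236); turquoise at (135,230), black-knob crank with the round hole at top left (72,70). The yellow one is the target. One montage of enlarged crops to confirm this and read the angles.

Run:
```python
import cv2,numpy as np
a=cv2.imread("pics/w_shaft.png")[155:225,245:315];b=cv2.imread("pics/w_crank.png")[130:270,230:320]
c=cv2.imread("pics/w_shaft.png")[170:260,350:470]
k=cv2.INTER_CUBIC
m=np.zeros((600,800,3),np.uint8)
m[:350,:350]=cv2.resize(a,(350,350),interpolation=k)
m[:560,360:720]=cv2.resize(b,(360,560),interpolation=k)
m[355:595,:320]=cv2.resize(c,(320,240),interpolation=k)
cv2.imwrite("pics/mont.png",m)
```

```text
(no output)
```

View pics/mont.png

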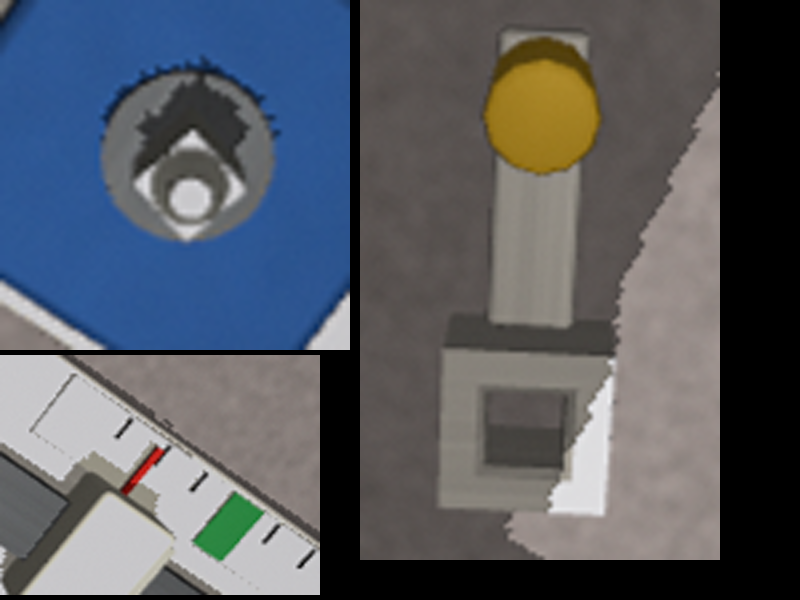

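Run:
```python
from h import *
cs=np.load("c_shaft.npy",allow_pickle=True).item();cc=np.load("c_crank.npy",allow_pickle=True).item()
m=lambda x,y,s,ox,oy:((x+.5)/s-.5+ox,(y+.5)/s-.5+oy)
S=[onz(cs,*m(x,y,5,245,155),.086) for x,y in((192,128),(246,187),(189,241),(135,183))]
print("shaft",np.mean(S,0),onz(cs,*m(190,198,5,245,155),.095))
for i in range(4):
    d=S[(i+1)%4]-S[i];print(" side",np.linalg.norm(d),degrees(atan2(d[1],d[0])))
k=onz(cc,*m(542-360,116,4,230,130),.057)
H=[onz(cc,*m(x-360,y,4,230,130),.028) for x,y in((440,348),(613,355),(606,516),(438,508))]
h=np.mean(H,0);print("knob",k,"hub",h,"L",np.linalg.norm((k-h)[:2]),"ang",degrees(atan2(*(k-h)[1::-1])))
for i in range(4):
    d=H[(i+1)%4]-H[i];print(" side",np.linalg.norm(d),degrees(atan2(d[1],d[0])))
for z in(.01,.02):
    f=lambda x,y:onz(cs,*m(x,y-355,320/120,350,170),z)
    B=[f(*p) for p in((236,492),(264,512),(222,558),(196,540))]
    w=((B[1]-B[0])+(B[2]-B[3]))/2;u=w/np.linalg.norm(w)
    print(z,"bandw",np.linalg.norm(w),degrees(atan2(w[1],w[0])),"ptr off",[(f(*p)-np.mean(B,0))@u for p in((157,452),(127,490))])
s=imaging.camera_info("scene");d=imaging.camera_info("side")
print(proj(s,k),proj(d,k),proj(s,h),proj(d,h))
```

```text
shaft [ 0.5687944  -0.13942162  0.086     ] [ 0.56863005 -0.13923287  0.095     ]
 side 0.01395927917140678 -105.87849982796342
 side 0.013737933153480248 166.60412558129255
 side 0.013963532832354662 74.04372249134181
 side 0.013718812510426545 -13.410140068215558
knob [0.58635614 0.17840972 0.057     ] hub [0.52060255 0.14213572 0.028     ] L 0.07509552497505229 ang 28.884010185769615
 side 0.03793062971111119 -60.4790567239941
 side 0.03846402802284499 -149.59532877357765
 side 0.03818288812681379 118.9854262460964
 side 0.038104121022817156 30.036185899910983
0.01 bandw 0.015074959516704727 -92.31748191817346 ptr off [np.float64(-0.04615325327663448), np.float64(-0.04570808170491761)]
0.02 bandw 0.014675279682784299 -92.31748191817358 ptr off [np.float64(-0.04492959993388078), np.float64(-0.044496231120217875)]
(np.float64(336.5666623777122), np.float64(223.85702662139613)) (np.float64(231.37457480859672), np.float64(251.14546279803622)) (np.float64(309.6633264296875), np.float64(222.33889927270016)) (np.float64(270.7163837971458), np.float64(257.7414093951852))
```

Confirmed: yellow knob, square hole. Crank angle is about 29.5°, shaft angle about -14.6° (mod 90), and the pointer is about 46 mm short of the band's middle. I'll re-measure the knob with the wrist turned half round so the camera bias cancels.

```bash
cat >> h.py <<'E'
def knobtop(im):
    h=cv2.cvtColor(im,cv2.COLOR_BGR2HSV)
    m=cv2.inRange(h,(12,150,135),(32,255,255))
    n,l,s,c=cv2.connectedComponentsWithStats(m);i=1+np.argmax(s[1:,4]);return c[i],s[i]
E
python3 - <<'E'
from h import *
cc=np.load("c_crank.npy",allow_pickle=True).item()
p,s=knobtop(cv2.imread("pics/w_crank.png"));print("old",p,s,onz(cc,*p,.057))
y=radians(209.5)
arm.reach([.585,.179,.15],[pi,0,y])
c,im=shot("wrist","pics/w_pre.png");np.save("c_pre.npy",c,allow_pickle=True)
p,s=knobtop(im);print("new",p,s,onz(c,*p,.057),arm.read_state()["ee_pos"],arm.read_state()["t"])
E
```

```text
old [275.11394558 158.57312925] [262 145  27  28 588] [0.58638485 0.17843741 0.057     ]
new [274.0562249  223.80321285] [258 209  33  31 747] [0.58500844 0.17758229 0.057     ] [0.58502741 0.17894279 0.15006846] 5.975
```

View pics/w_pre.png

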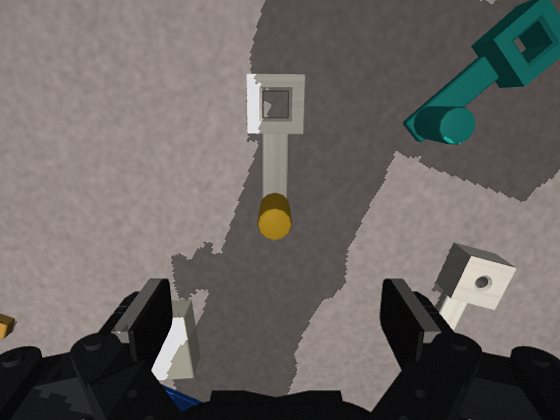

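The view is clear: yellow knob at (274,224), hub at (275,104), and nothing close to the fingers' path. Grasping now.

Run:
```python
from h import *
c=np.load("c_pre.npy",allow_pickle=True).item();h=onz(c,275.5,104,.028);print("hub",h)
k=np.array([.5857,.178]);a=atan2(k[1]-h[1],k[0]-h[0]);print(degrees(a),np.hypot(*(k-h[:2])))
a=radians(29.5)
arm.grip(.6,80)
hit=arm.move_straight([*k,.0295],[pi,0,a+pi],vel=.08,force_limit=15);print(hit,arm.read_state()["ee_pos"])
if not hit:
    arm.grip(0,80);s=arm.read_state();print("op",s["opening"],s["ft_force"])
    arm.move_straight([*k,.14],vel=.08)
    c,im=shot("wrist","pics/w_lift.png");np.save("c_lift.npy",c,allow_pickle=True)
    s=arm.read_state();print(s["ee_pos"],s["ft_force"],s["opening"],s["t"])
```

```text
hub [0.52007178 0.14190947 0.028     ]
28.807446053871978 0.07489719044290782
False [0.58615911 0.17809251 0.03005997]
op 0.25015832507313773 [-0.05722789 -0.97296317  4.71586455]
[0.58531222 0.17792119 0.1393542 ] [-0.11077486  1.38891972 -1.90379169] 0.2513756910663227 10.025
```

View pics/w_lift.png

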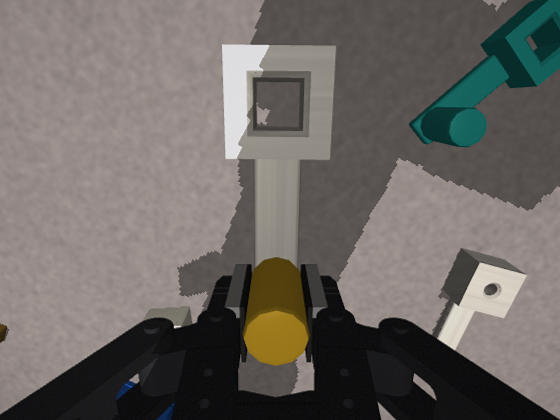

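Held well: hub top face corners are about (222,45), (336,46), (330,158), (227,158). I'll fit its pose relative to the hand with solvePnP, after sharpening the corners.

```bash
cat >> h.py <<'E'
def hubpose(c,im,pts,a):
    """world pose of hub top centre from corners TL,TR,BR,BL (camera on hub side); returns centre, x-axis toward knob, z"""
    g=cv2.cvtColor(im,cv2.COLOR_BGR2GRAY)
    p=cv2.cornerSubPix(g,np.float32(pts).reshape(-1,1,2),(4,4),(-1,-1),(3,50,.01)).reshape(-1,2)
    f=210/tan(radians(c["fov_y"]/2));K=np.array([[f,0,c["cx"]],[0,f,c["cy"]],[0,0,1]])
    o=.019*np.float64([[-1,1,0],[-1,-1,0],[1,-1,0],[1,1,0]]) # own x toward knob = image down; own y = image left
    # own z out of top
    o=.019*np.float64([[-1,-1,0],[-1,1,0],[1,1,0],[1,-1,0]]) if a else o
    ok,r,t=cv2.solvePnP(o,np.float64(p),K,None,flags=cv2.SOLVEPNP_IPPE)
    T=np.array(c["cam_to_world"]);R=T[:3,:3]@cv2.Rodrigues(r)[0];return p,T[:3,:3]@t[:,0]+T[:3,3],R
E
python3 - <<'E'
from h import *
c=np.load("c_lift.npy",allow_pickle=True).item();im=cv2.imread("pics/w_lift.png")
pts=[(222,45),(336,46),(330,158),(227,158)]
for a in(0,1):
    p,t,R=hubpose(c,im,pts,a);print(p.round(1).tolist(),t,"\n",R.round(3).tolist(),degrees(atan2(R[1,0],R[0,0])))
print(np.array(c["cam_to_world"])[:3,3])
q=arm.read_state()["ee_pos"]
for z in(.1324,.1374,.1424): print(z,o:=onz(c,*p.mean(0),z),np.hypot(*(o-q)[:2]),degrees(atan2((q-o)[1],(q-o)[0])), [np.linalg.norm(onz(c,*p[i],z)-onz(c,*p[i-1],z)) for i in range(4)])
E
```

```text
[[221.60000610351562, 44.0], [335.5, 45.29999923706055], [329.29998779296875, 159.3000030517578], [225.10000610351562, 158.39999389648438]] [0.51971236 0.14166979 0.13563909] 
 [[0.875, 0.484, 0.016], [0.484, -0.874, -0.039], [-0.005, 0.042, -0.999]] 28.948166375052363
[[221.60000610351562, 44.0], [335.5, 45.29999923706055], [329.29998779296875, 159.3000030517578], [225.10000610351562, 158.39999389648438]] [0.51971236 0.14166979 0.13563909] 
 [[0.875, -0.484, -0.016], [0.484, 0.874, 0.039], [-0.005, -0.042, 0.999]] 28.948166375052374
[0.51996848 0.14068711 0.2666553 ]
0.1324 [0.51899359 0.14115009 0.1324    ] 0.07583056311570709 29.006659429820367 [np.float64(0.038960146063808564), np.float64(0.03888425943016013), np.float64(0.038919255294999254), np.float64(0.03890446186823731)]
0.1374 [0.5190299  0.14113285 0.1374    ] 0.07580717839432659 29.03136359164981 [np.float64(0.037509173706347904), np.float64(0.03743611327893471), np.float64(0.03746980581107011), np.float64(0.03745556332816923)]
0.1424 [0.5190662  0.14111561 0.1424    ] 0.07578380777470235 29.056082994882658 [np.float64(0.036058201348887445), np.float64(0.03598796712770923), np.float64(0.03602035632714086), np.float64(0.03600666478810125)]
```

```bash
cat >> h.py <<'E'
SH=np.array([.568,-.1398]); L=.0755; DY=radians(.5)
def pose(phi,zu,sh=SH,hand=None):
    """TCP pose with crank angle phi, underside height zu"""
    return [*(sh+L*np.array([cos(phi),sin(phi)])),zu+.031],[pi,0,phi+DY+pi if hand is None else hand]
E
python3 - <<'E'
from h import *
phi=radians(75.4)
p,o=pose(phi,.13)
arm.move_straight([*np.array(arm.read_state()["ee_pos"][:2]),p[2]],vel=.1)
arm.move_straight(p,o,vel=.12)
p,o=pose(phi,.108);arm.move_straight(p,o,vel=.05);arm.hold(.2)
c,im=shot("wrist","pics/w_over.png");np.save("c_over.npy",c,allow_pickle=True)
cv2.imwrite("pics/w_over_c.png",cv2.resize(im[20:220,160:400],None,fx=3,fy=3,interpolation=cv2.INTER_CUBIC))
s=arm.read_state();print(s["ee_pos"],s["q"],s["t"])
E
```

```text
[ 0.58728824 -0.06682225  0.13932893] [-2.38134060e-01  4.87598393e-01 -2.32123008e-01  8.50390884e-01
 -4.26039012e-06 -1.56284659e+00] 13.4167
```

View pics/w_over_c.png

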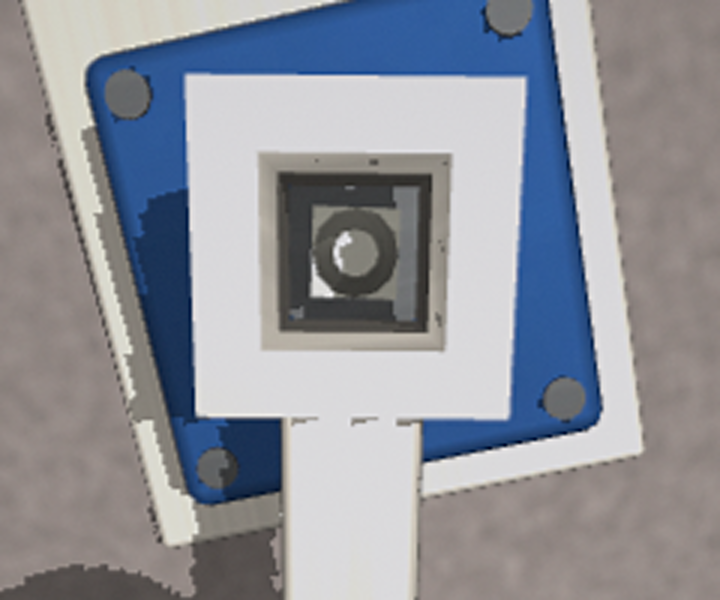

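The shaft shows centred and square through the socket: shaft top crop (355,253), socket mouth centre (354,252). I'll check the parallax numerically.

Run:
```python
from h import *
c=np.load("c_over.npy",allow_pickle=True).item()
m=lambda x,y:((x+.5)/3-.5+160,(y+.5)/3-.5+20)
print("shaft",onz(c,*m(355,253),.095),onz(c,*m(354.5,252.5),.086))
print("sock bottom",onz(c,*m(354,252),.108),[onz(c,*m(x,y),.108) for x,y in((278,173),(430,331))])
print("sock top",onz(c,*m(354,251.5),.136))
H=[onz(c,*m(x,y),.136)[:2] for x,y in((184,73),(527,77),(510,419),(196,415))];print("hub",np.mean(H,0),[np.linalg.norm(H[i]-H[i-1]) for i in range(4)],degrees(atan2(*((H[3]+H[2]-H[0]-H[1])[::-1]))))
```

```text
shaft [ 0.5684525  -0.13961069  0.095     ] [ 0.56846213 -0.13966581  0.086     ]
sock bottom [ 0.56862818 -0.13983115  0.108     ] [array([ 0.57627455, -0.15246828,  0.108     ]), array([ 0.56065606, -0.12665567,  0.108     ])]
sock top [ 0.56875078 -0.13997598  0.136     ]
hub [ 0.56877716 -0.13973155] [np.float64(0.03776109994872659), np.float64(0.03795975010784744), np.float64(0.03784432090126718), np.float64(0.03802766553207827)] 75.59077356458636
```

Aligned within 0.3 mm, so I'll lower it.

Run:
```python
from h import *
phi=radians(75.4)
for zu,v in((.070,.05),(.0615,.02)):
    p,o=pose(phi,zu);hit=arm.move_straight(p,o,vel=v,force_limit=8)
    s=arm.read_state();print(zu,hit,np.round(s["ee_pos"],4),s["ft_force"].round(1) if hasattr(s["ft_force"],"round") else s["ft_force"],s["t"])
    if hit: break
```

```text
0.07 False [ 0.5873 -0.0668  0.1012] [ 0.6 -0.1 -2. ] 14.325
0.0615 True [ 0.5876 -0.0665  0.093 ] [0.6 0.8 6.3] 14.8
```

Seated: contact came at the expected height. I'll wind 360° first, keeping the hand's orientation fixed and watching the forces.

```bash
cat >> h.py <<'E'
HAND=radians(75.4)+DY+pi
def wind(a0,a1,step=12,vel=.1,fmax=25):
    """crank angle from a0 to a1 (deg)"""
    n=max(1,ceil(abs(a1-a0)/step));F=[]
    for i in range(1,n+1):
        a=a0+(a1-a0)*i/n;p,o=pose(radians(a),.0632,SH+np.array([.0003,0]),HAND)
        arm.move_straight(p,o,vel=vel);s=arm.read_state();f=np.array(s["ft_force"]);F.append(np.linalg.norm(f))
        if F[-1]>fmax: print("STOP",a,f);break
    print(a,"Fmax",max(F),"last",f.round(1),"ee",np.round(s["ee_pos"],4),"t",s["t"]);return a
E
python3 - <<'E'
from h import *
a=wind(75.4,15);a=wind(a,75.4-360)
c,im=shot("scene","pics/sc1.png")
cv2.imwrite("pics/sc1c.png",cv2.resize(im[200:330,60:260],None,fx=4,fy=4,interpolation=cv2.INTER_CUBIC))
E
```

```text
15.0 Fmax 2.593352425443097 last [-2.1 -1.1 -0.7] ee [ 0.6408 -0.1207  0.094 ] t 16.5083
-284.6 Fmax 6.703561358443882 last [ 1.1 -0.7 -0.5] ee [ 0.5873 -0.0668  0.0941] t 24.2167
```

View pics/sc1c.png

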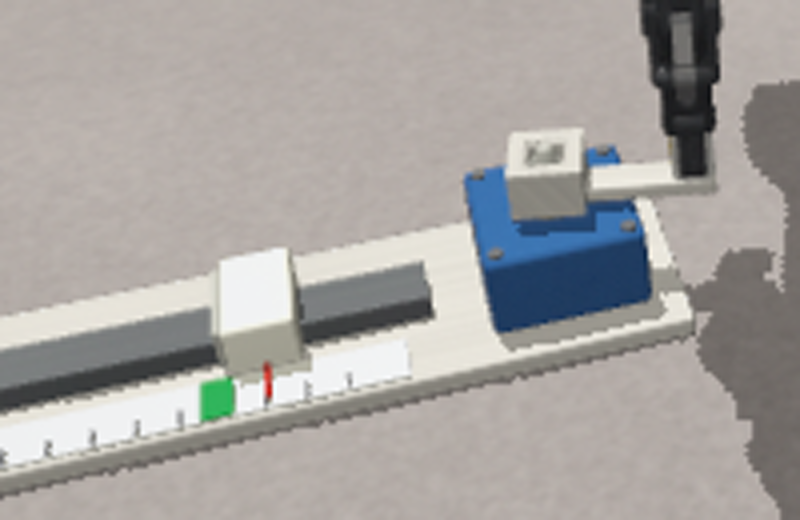

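The pointer moved as expected: pointer (268,382), band middle (217,398), 24 mm left, so about 355° more.

Run:
```python
from h import *
a=wind(-284.6,-284.6-352)
c,im=shot("scene","pics/sc2.png")
cv2.imwrite("pics/sc2c.png",cv2.resize(im[200:330,60:260],None,fx=4,fy=4,interpolation=cv2.INTER_CUBIC))
```

```text
-636.6 Fmax 6.770926795688972 last [ 0.7 -0.8 -0.6] ee [ 0.5769 -0.0648  0.0941] t 33.5167
```

View pics/sc2c.png

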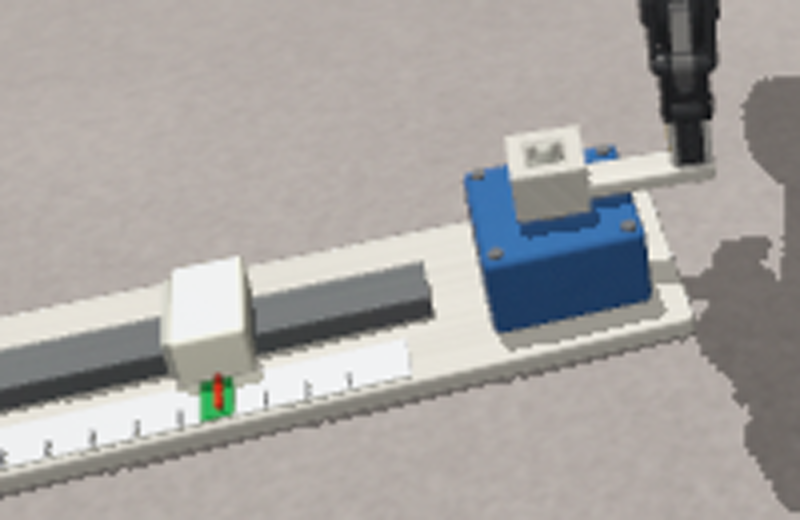

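The pointer stands in the middle of the band. Releasing and backing off.

Run:
```python
from h import *
arm.grip(.6)
p=list(arm.read_state()["ee_pos"])
arm.move_straight([p[0],p[1],.25],vel=.1)
arm.move_straight([p[0]-.06,p[1]+.12,.28],vel=.15)
arm.hold(.5)
c,im=shot("scene","pics/sc3.png");c2,im2=shot("side","pics/sd3.png")
a=cv2.resize(im[190:330,40:260],(800,509)[:2],interpolation=cv2.INTER_CUBIC)
m=np.vstack([cv2.resize(im[200:320,60:260],(500,300),interpolation=3),cv2.resize(im2[110:230,220:420],(500,300),interpolation=3)])
cv2.imwrite("pics/end.png",m);print(arm.read_state()["t"])
```

```text
37.3417
```

View pics/end.png

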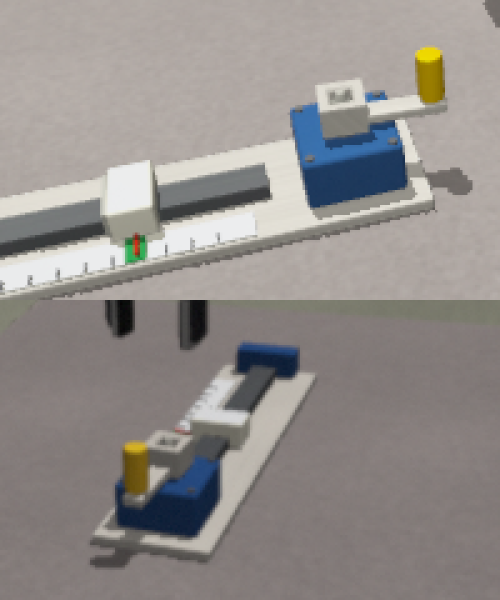

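The crank sits level on the shaft, the pointer is at (135,245) in the middle of the green band, and the gripper is clear. Handing in.

```bash
python3 -c "
from workcell import arm
arm.finish_job()"
```

```text
the job is handed in; nothing more can be done
```

I picked up the yellow-knob crank, fitted it on the gearbox shaft and wound it clockwise. By my angle count the shaft turned about 1.9 turns. I then let go, backed off and handed the job in at about 37 s on the robot's clock.

**Last checks:**
- **Pointer:** it stands in the middle of the green band in the scene pictures, both before and after release.
- **Crank:** it sits level on the shaft. When I lowered it, it met firm resistance within about 2 mm of the expected height. I did not measure the seating directly after release.
- **Forces:** the wrist force read no more than about 7 N after each winding step.
- **Other parts:** I never touched the black-knob crank, the turquoise look-alike or the stop block. I took no final close-up of them.

No check failed. Early position estimates from the fixed cameras and the wrist camera differed by about 4–7 mm. I settled this by looking through the socket at the shaft before lowering; the two were aligned to within 0.5 mm.

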